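# Catch the culture-case lid and ease it shut

## Robot

A 7-joint arm with a two-finger parallel gripper is mounted at the origin on the work surface. World frame = base frame: x ahead of the robot, y to its left, z up, the work surface at z = 0. Lengths are in mm, angles in rad, forces in N, time in s.
With the tool pointing down it reaches from about 400 to 875 mm from the base axis. Payload 4.4 kg.
Tool frame: the origin (TCP) lies at the very end of the fingers, on their centre line; the grasp point (between the pads) lies ctrl.grip_depth behind it (ctrl.grip_depth is the distance from the TCP to the grasp point, in mm); y points along the fingers, x is the direction in which the jaws open and shut, and the axes are right-handed (so a half turn about y gives the same grasp; the last joint's range is limited). The gripper opens to 85 mm and grips with 20 to 120 N. Pads are 22 mm wide; open, the fingers measure 114 mm over their backs; the gripper's body (76 mm by 85 mm) begins 54 mm behind the grasp point. The pads swing forward as they close: fully open they stand 13 mm farther back than shut.
Start: joints at [1.229, 0.628, 0.038, 1.517, -0.027, 0.996, -0.02], TCP at [177.035, -625.441, 202.213] pointing down, gripper open.
Joint ranges: [-3.06, 3.06], [-0.37, 2.12], [-1.25, 1.32], [0.18, 2.47], [-1.1, 4.24], [0.23, 1.98], [-2.94, 2.94]. Speed limits (rad/s): [2.57, 2.57, 3.14, 3.14, 3.14, 3.14, 3.14].

## Interface

Orientations are given as [roll, pitch, yaw] about the fixed x, y, z axes, in that order (R = Rz(yaw) Ry(pitch) Rx(roll)).
In Python, from cell import ctrl gives the robot as it stands.
- The arm moves only by the tool apply_moves, never from a script. Its argument "motion" is a list of rows, each a list of 5 numbers: the shift along the tool's x, y, z in cm, then the turn about the tool's y in rad, then the finger opening in cm, from 0 to 8.54. In form: [[tx, ty, tz, roll, hand], ...]. A call has 1 to 20 rows; each row is the pose to reach, as a shift and turn from the pose commanded when the call began, along the tool's axes at that moment; what a row does not reach only later rows make up. A row lasts 1/8 s, in which the tool goes at most 62.5 mm and 10.7 degrees, less where a joint would pass 70% of its speed; a pose out of reach is approached as far as the arm can. A call with a gripper value outside its range is refused whole. The fingers move at their own pace and stop on an object; the grip force is fixed at half the most. Time passes only in rows, so rows that repeat a pose let the fingers close. It gives the time, the measured TCP pose, the force and the opening at its end, in the units of the state.
- ctrl.read_state(): the state, without advancing time (a new reading comes with each control period).
- ctrl.get_image(name): name is "scene" or "top" or "wrist"; returns a dict with "image" (480x640x3 uint8, red, green, blue), "vfov" (degrees; the focal length in pixels is half the picture's height over the tangent of half this angle, whatever the lens; pixels are square), "cx", "cy" (the principal point, pixels), "k1" (the pictures are not rectified: a ray, as slopes to the right and down, at radius r is drawn at 1 + k1 r^2 times it, then the intrinsics apply), "extrinsics" (4x4, takes a point from world to camera coordinates); the wrist camera has in their place "tool_from_camera" (4x4, takes a point from camera to tool coordinates, whose origin is the TCP and whose axes are the tool frame's). Camera axes: x right, y up, looking along -z (the intrinsics and any distortion apply to the point x, -y, -z); pixel columns grow to the right and rows downward; lengths in mm; the calibration is good to about 2 mm. A picture is of the moment at which its call begins: read the wrist's pose just before it. There is no depth.
- ctrl.finish_job(): hands the job in, once; it reports no verdict.
Trained networks look in a picture, given as the dict that the camera call returned (one of the last four; its "shot" number tells which), for a name from the list of things; names that differ only in an ending like _2 or _b are one class to them, and where a whole thing is asked for, a point or a joint stands for the part that bears it (a point fixed in the world has none). Each returns a list of dicts, best first, with "confidence" (0 to 1); they miss things now and then, are a little off and sometimes report something else, mostly with a low value. They report only what shows in the picture. A call takes as long as a camera call. They do not tell look-alikes from the thing itself.
- ctrl.search_frame(picture, query): "location" ([x, y, z] in mm, in world coordinates, good to about 4 mm: the middle of the surface that is visible of it).
- ctrl.mark_of(picture, query): "location" ([x, y, z] in mm, in world coordinates, good to about 4 mm: a listed point, or the origin of a listed thing).
The state is a dict: "clock": time; "qpos": joint angles; "qd": joint speeds; "tau": joint torques, N m; "eef_pos": TCP position; "tool_rot": TCP orientation; "force": force on the tool from outside, world axes, zero at the start; "torque": the same for the moment, N m; "width": finger opening in mm.
Only numpy, scipy, OpenCV 4.12 (cv2) and the standard library are available. Lean on these libraries where they do the work, as an engineer would, in place of code of your own. Each camera call takes 0.05 s, during which the arm holds its last target.

## Task

With the fingertips, tip the open lid of the culture case over from behind; as it falls, catch it from underneath on the back of a finger and lower it gently until it is fully shut, keeping it on the finger until it is down so that it never drops shut and jolts the plantlets. Never grip the lid or lean on the case, and leave the jars, bottle and beaker where they stand.

Things in the scene. Friction and masses are not known exactly. Their poses are not given: they have to be found in the camera images.
- case_hinge (a point): Middle of the lid's hinge line, on the top rim of the culture case (white tub 180 x 120 mm, 100 mm high, fixed), 100 mm above the work surface. Axes of the case: x along the hinge line (case 90 mm to either side), y level from the hinge across the case to the side where the lid comes down (opposite wall's outer face at y = 120 mm), z up.
- lid_edge (a point): Middle of the lid's free edge, on its under face, 160 mm from the hinge line. Axes turn with the lid: x along the edge (as the case's x), y from hinge to free edge, z out of the upper face (6 mm away); the under face looks to -z.
- lid_hinge (a joint): Lid angle, rad: 0 shut (level), 1.57 upright, 1.85 open stop, leaning back behind the hinge; starts at 1.75 to 1.85, gravity keeps it open. Damped hinge: past upright it falls by itself, slowly at first; left alone it takes about 4 s from 1.4 to 0.3 and arrives at 0.45 to 0.7 rad/s, which is too hard. It does not stay where it is left.
- case: The culture case itself (heavy, fixed): its origin is the centre of its underside on the work surface, axes parallel to those of case_hinge.
- lid: The lid, origin on the hinge line, axes as lid_edge: flat 6 mm plate, clear with a blue border, 180 mm wide and 120 mm from hinge to case wall, then a solid blue lip 140 mm wide, 40 mm long. Shut, the lip sticks out 40 mm past the case wall with free space below it. Weighs about 0.26 kg; a slow push under 2 N at its edge tips it over.
- jar_a: Bystander: glass culture jar with a white cap, 62 mm across, 100 mm tall, standing on the work surface; origin at the centre of its underside. Leave alone.
- jar_b: Bystander: like jar_a with a metal cap. Leave alone.
- amber: Bystander: amber bottle with a black cap, 52 mm across, 90 mm tall; origin at the centre of its underside. Leave alone.
- beaker: Bystander: open glass beaker, 64 mm across, 75 mm tall; origin at the centre of its underside. Leave alone.
Not all that is in view belongs to the job. Of the things that look like the case, the largest one is meant.

How it is judged (in metres and radians):
On the way, in this order (a step that is already met when the one before it is completed fails the run):
1. the lid is tipped past upright (value of joint lid_hinge below 1.5 rad), for 0.1 s.
2. the falling lid is caught from underneath on the outside of the fingers, still well open (0.15 to 1.2 rad) (value of joint lid_hinge between 0.15 and 1.2 rad and contact force between the fingers and lid above 0.2 N and z of the grasp point in the frame of lid_edge below 0 m), for 0.2 s.
3. nearly shut (0.04 to 0.13 rad) the lid still rests on the fingers (value of joint lid_hinge between 0.04 and 0.13 rad and contact force between the fingers and lid above 0.2 N), for 0.1 s.
At the end, for the whole second after the job is handed in: The lid is shut (within 0.025 rad) and still, and each jar, bottle and beaker stands within 12 mm of where it was (value of joint lid_hinge below 0.025 rad and velocity of joint lid_hinge between -0.05 and 0.05 rad/s and distance of each of jar_a, jar_b, amber, beaker from where it was at the start of the episode below 0.012 m); the robot touches nothing.
It fails at once if the lid drops or slams: it turns faster than 0.35 rad/s towards shut in the last 0.12 rad before it is down (value of joint lid_hinge between 0.04 and 0.12 rad and velocity of joint lid_hinge below -0.35 rad/s).
It fails at once if the lid is gripped or forced: more than 30 N between the fingers and the lid (contact force between the fingers and lid above 30 N).
It fails at once if the case is leaned on: more than 30 N between the arm and the case or its lid (contact force between the arm and case above 30 N).
It fails at once if a jar, the bottle or the beaker is moved more than 12 mm or tipped (distance of any of jar_a, jar_b, amber, beaker from where it was at the start of the episode above 0.012 m or angle between any of jar_a, jar_b, amber, beaker's own z axis and vertical above 0.15 rad).
It also fails if it takes over 61 s, if anything falls off the work surface, if the arm or the gripper's body presses on something with over 40 N, if the wrist force passes 120 N, or if a joint passes its speed limit or range.

## Working session

There is one attempt and no reset: what is moved stays moved. The work goes in short steps, Python scripts to look and compute and a tool call to move; the robot and the scene stay as the last step left them, time stands still between calls to the robot, and variables do not carry over. Pictures are saved under pics/ and viewed, and the job is handed in when it is done.

Besides the shell and the picture viewer there is one more tool, called after ">>>" as a command line: name --pt "numbers of a row" for each row, then --argument value for the rest. apply_moves: Moves the arm, as the interface text tells. Its arguments: {"type":"object","properties":{"motion":{"type":"array","items":{"type":"array","items":{"type":"number"}}}},"required":["motion"]}

```bash
ls; mkdir -p pics; python3 - <<'E'
from cell import ctrl
import cv2
s=ctrl.read_state(); print(s); print(ctrl.grip_depth)
for n in ["scene","top"]:
    p=ctrl.get_image(n); cv2.imwrite(f"pics/{n}0.png",p["image"][:,:,::-1])
    print(n,p["vfov"],p["cx"],p["cy"],p["k1"],p["extrinsics"])
    for q in ["case_hinge","lid_edge","case","lid","jar_a","jar_b","amber","beaker"]:
        print(q,[(d["location"],d["confidence"]) for d in ctrl.mark_of(p,q)])
print(ctrl.read_state()["clock"])
E
```

```text
pics
{'clock': 0.0, 'qpos': array([ 1.22920111,  0.62937076,  0.0384773 ,  1.51838268, -0.02700734,
        0.99628934, -0.02002602]), 'qd': array([ 0.00178061, -0.00057584,  0.00137098, -0.00141479,  0.00054602,
        0.00075986, -0.0004572 ]), 'tau': array([-1.04970186e-04, -5.63403261e+01,  1.22660704e+00, -1.93439323e+01,
        1.11363948e-02,  1.07405253e-02,  5.50593086e-05]), 'eef_pos': array([ 176.82366254, -624.77073078,  201.26913184]), 'tool_rot': array([-1.57083808,  0.00193065, -1.2950601 ]), 'force': array([0.20708757, 0.86504746, 0.08279775]), 'torque': array([-0.01392831, -0.03631737, -0.04614412]), 'width': 85.29317732091023}
18.700000000000003
scene 54.143408045321905 324.5300106744357 232.40327563789242 -0.03846036358124729 [[-7.43681166e-01  6.68531274e-01  2.06346300e-03  4.36015062e+02]
 [-5.08458404e-01 -5.67613053e-01  6.47522567e-01  2.39216215e+02]
 [ 4.34060335e-01  4.80501153e-01  7.62043482e-01 -1.22863311e+03]
 [ 0.00000000e+00  0.00000000e+00  0.00000000e+00  1.00000000e+00]]
case_hinge [([406.2, 120.6, 70.4], 0.86), ([342.0, -260.7, 71.9], 0.8), ([
[... 1002 characters left out ...]
76.0], 0.76), ([402.4, 119.7, 79.8], 0.62), ([544.9, -136.1, 255.2], 0.4)]
lid_edge [([363.8, -141.5, 77.0], 0.89), ([548.6, -132.0, 251.5], 0.61), ([395.3, 241.1, 76.2], 0.6)]
case [([543.1, -27.5, 0.4], 0.9), ([476.1, -349.1, -1.4], 0.64), ([344.3, -214.1, 3.0], 0.6), ([403.0, 165.2, -0.9], 0.6)]
lid [([411.7, 115.1, 75.7], 0.98), ([544.4, -86.9, 102.6], 0.97), ([342.8, -254.5, 73.9], 0.97)]
jar_a [([478.0, -347.9, 1.4], 0.96), ([612.4, -322.2, 1.9], 0.78)]
jar_b [([478.0, -347.9, 1.4], 0.96), ([612.4, -322.2, 1.9], 0.78)]
amber [([810.2, 62.9, -3.5], 0.75), ([548.4, -132.0, 253.2], 0.7)]
beaker [([490.7, 343.8, -5.7], 0.89), ([474.1, -349.1, 0.1], 0.73), ([544.8, -82.5, 102.0], 0.39)]
0.9
```

View pics/scene0.png

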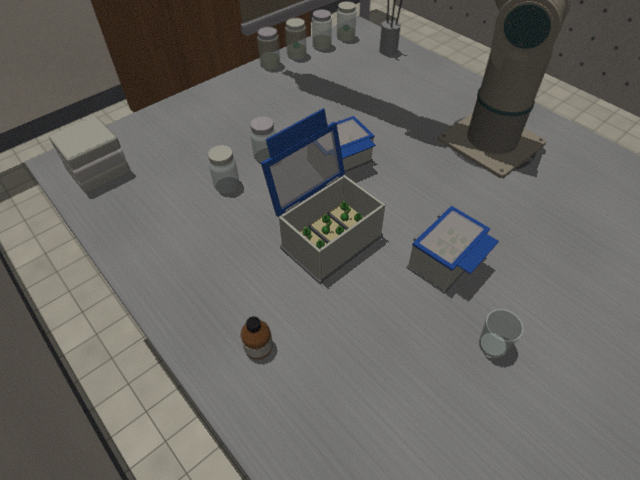

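View pics/top0.png

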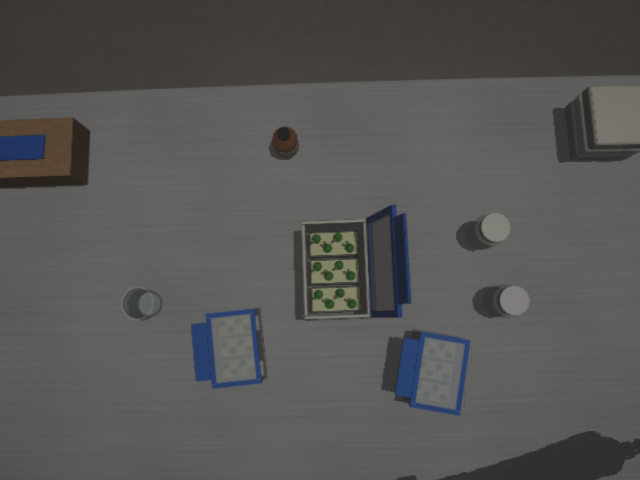

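The large open case is in the middle, with its hinge along world x near y ≈ -86 and the lid leaning towards -y. It spans about 303–410 × 207–320 px in the top view. I'll refine its pose from the rim and lid corners.

```bash
python3 - <<'E'
import cv2
a=cv2.imread("pics/top0.png")[195:335,290:425]; b=cv2.imread("pics/scene0.png")[105:285,250:400]
cv2.imwrite("pics/tc.png",cv2.convertScaleAbs(cv2.resize(a,None,fx=4.2,fy=4.2,interpolation=cv2.INTER_CUBIC),alpha=1.6))
cv2.imwrite("pics/sc.png",cv2.convertScaleAbs(cv2.resize(b,None,fx=3.3,fy=3.3,interpolation=cv2.INTER_CUBIC),alpha=1.4))
E
cat > h.py <<'E'
import numpy as np, cv2
TOP=dict(f=240/np.tan(np.radians(49.32092542525658/2)),cx=310.16039048078073,cy=240.44676440973814,k1=-0.0470319387229634,E=np.array([[-2.28005467e-02,-9.99350215e-01,-2.79156448e-02,3.29939443e+01],[9.90378156e-01,-2.63905925e-02,1.35847872e-01,-6.01112926e+02],[-1.36496310e-01,-2.45496391e-02,9.90336343e-01,-9.78584238e+02]]))
SC=dict(f=240/np.tan(np.radians(54.143408045321905/2)),cx=324.5300106744357,cy=232.40327563789242,k1=-0.03846036358124729,E=np.array([[-7.43681166e-01,6.68531274e-01,2.06346300e-03,4.36015062e+02],[-5.08458404e-01,-5.67613053e-01,6.47522567e-01,2.39216215e+02],[4.34060335e-01,4.80501153e-01,7.62043482e-01,-1.22863311e+03]]))
def proj(C,P):
    P=np.atleast_2d(P); c=P@C['E'][:,:3].T+C['E'][:,3]
    s=np.c_[c[:,0]/-c[:,2],-c[:,1]/-c[:,2]]; r2=(s**2).sum(1,keepdims=True)
    return s*(1+C['k1']*r2)*C['f']+[C['cx'],C['cy']]
def model(p):  # hx,hy,yaw,theta ; hinge z 100
    hx,hy,yw,th=p
    R=np.array([[np.cos(yw),-np.sin(yw),0],[np.sin(yw),np.cos(yw),0],[0,0,1]])
    rim=np.array([[-90,0,100],[90,0,100],[90,120,100],[-90,120,100]],float)
    L=lambda x,r,t:[x,r*np.cos(th)-t*np.sin(th),100+r*np.sin(th)+t*np.cos(th)]
    lid=np.array([L(-90,120,0),L(-70,160,0),L(70,160,0),L(90,120,0),L(-90,120,6),L(-70,160,6),L(70,160,6),L(90,120,6),L(-70,120,0),L(70,120,0)])
    return np.r_[rim,lid]@R.T+[hx,hy,0]
E
```

```text
(no output)
```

View pics/tc.png

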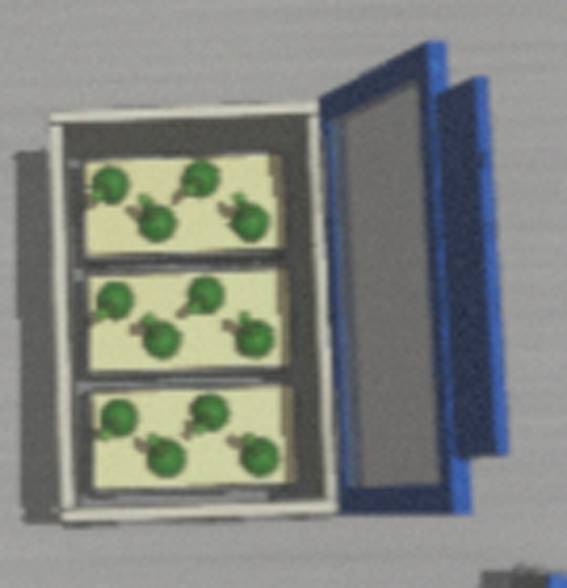

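View pics/sc.png

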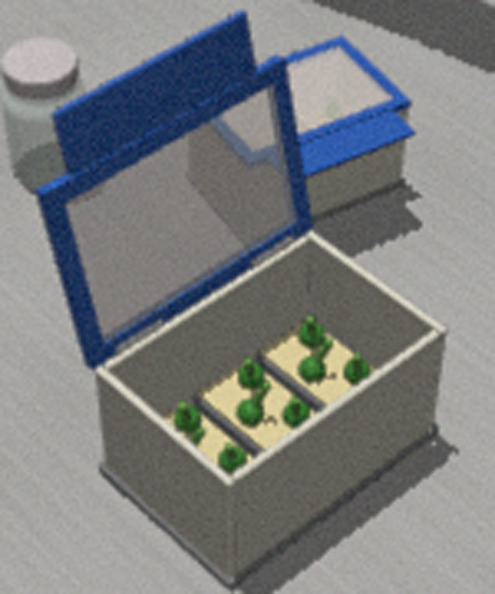

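```bash
python3 - <<'E'
from h import *
from scipy.optimize import least_squares
t=lambda x,y:(x/4.2+290-.38,y/4.2+195-.38); s=lambda x,y:(x/3.3+250-.35,y/3.3+105-.35)
# model idx: 0 h-90,1 h+90,2 y120+90,3 y120-90,4 L-90,5 L-70,6 L+70,7 L+90, 8..11 upper
top={2:t(50,115),1:t(320,102),0:t(335,515),3:t(63,522),7:t(427,42),11:t(445,42),4:t(453,515),8:t(471,515),6:t(472,80),10:t(488,78),5:t(492,455),9:t(508,455)}
sc={0:s(310,235),1:s(98,368),2:s(232,482),3:s(445,330),6:s(58,118),5:s(245,17)}
def res(p,full=0):
    M=model(p); r=[]
    a=proj(TOP,M); b=proj(SC,M)
    R=np.array([a[k]-v for k,v in top.items()]+[b[k]-v for k,v in sc.items()])
    return R if full else R.ravel()
r=least_squares(res,[545,-86,0,1.8],loss='soft_l1'); print(r.x); print(res(r.x,1).round(1))
E
```

```text
[ 5.41497495e+02 -8.77091851e+01  1.05242728e-02  1.84341315e+00]
[[-0.8 -0.9]
 [-0.1 -0.2]
 [ 1.1 -0.1]
 [-0.8  0.5]
 [-0.2  0.7]
 [-1.   0.8]
 [-0.2 -0.1]
 [-1.  -0.2]
 [-0.1 -1. ]
 [-0.3 -0.4]
 [ 0.4  0.8]
 [ 0.2  0.7]
 [ 0.3 -2. ]
 [-1.5 -0.2]
 [-1.   0.9]
 [ 1.  -0.8]
 [-2.1 -1.7]
 [-0.6 -2.4]]
```

>>> apply_moves --pt "0 -3 0 0.15 8.5" --pt "0 -6 0 0.276 8.5" --pt "0 -10 0 0.276 8.5"

```text
clock: 1.27
eef_pos: [177.0, -624.8, 302.4]
tool_rot: [-1.572, 0.002, -1.572]
force: [-0.6, -1.3, -0.9]
width: 85.2
```

Fit: hinge (541.5, -87.7), yaw 0.01, lid angle about 1.84, edge at y ≈ -131 and z ≈ 254. That agrees with the network marks. I'm moving to a spot behind the lid.

>>> apply_moves --pt "-4 0 3.7 0 8.5" --pt "-8 0 7.4 0 8.5" --pt "-12 0 11.1 0 8.5" --pt "-16 0 14.8 0 8.5" --pt "-20 0 18.4 0 8.5" --pt "-24 0 22.1 0 8.5" --pt "-28 0 25.8 0 8.5" --pt "-32 0 29.5 0 8.5" --pt "-36 0 33.2 0 8.5" --pt "-39 0 36.5 0 8.5" --pt "-39 0 36.5 0 8.5" --pt "-39 0 36.5 0 8.5"

```text
clock: 2.78
eef_pos: [541.5, -236.2, 302.1]
tool_rot: [-1.572, -0.001, -1.571]
force: [-0.9, -0.9, 0.0]
width: 84.9
```

```bash
python3 - <<'E'
from cell import ctrl
import cv2
print(ctrl.read_state()["eef_pos"])
for n in ["scene","top","wrist"]:
    p=ctrl.get_image(n); cv2.imwrite(f"pics/{n}1.png",p["image"][:,:,::-1])
print({k:v for k,v in p.items() if k!="image"})
E
```

```text
[ 541.5186356  -236.21955193  302.09110805]
{'vfov': 66.55830821923378, 'cx': 317.59279488973897, 'cy': 240.63293939546804, 'k1': 0.012645779875550175, 'tool_from_camera': array([[ 9.99999560e-01,  7.45807697e-04,  5.69090155e-04,
         5.63241903e-01],
       [ 3.51905389e-04,  2.64112975e-01, -9.64491686e-01,
        -1.70743692e+02],
       [-8.69629417e-04,  9.64491462e-01,  2.64112596e-01,
         6.54154780e+01],
       [ 0.00000000e+00,  0.00000000e+00,  0.00000000e+00,
         1.00000000e+00]]), 'shot': 5}
```

View pics/scene1.png

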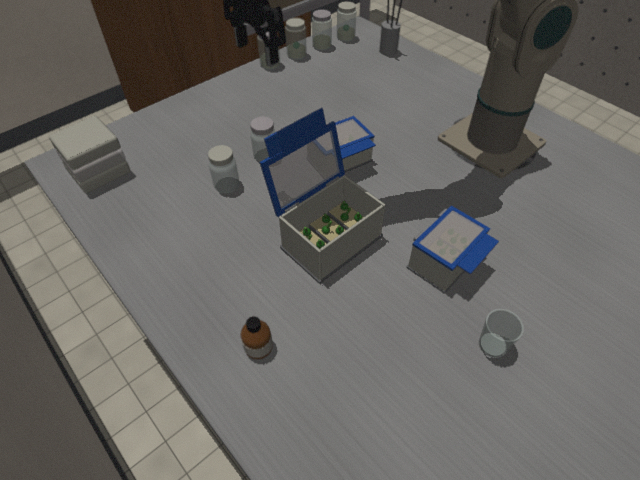

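View pics/wrist1.png

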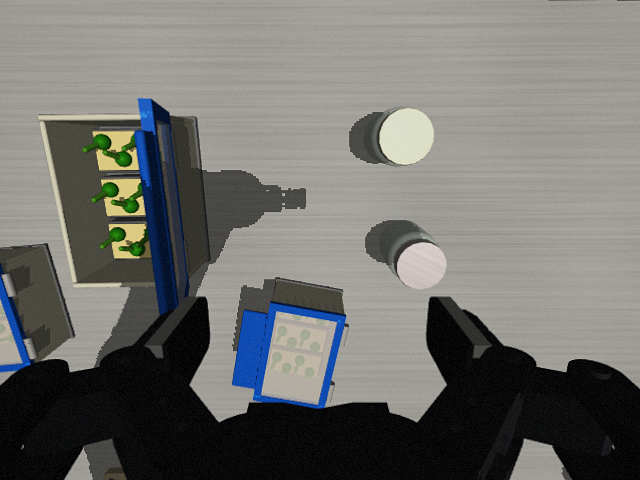

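The wrist view shows the left finger beside the lid, behind it and clear of it. I'm descending and pushing slowly to near upright.

>>> apply_moves --pt "0 4 0 0 8.5" --pt "-1.8 7 0 0 8.5" --pt "-3.4 7 0 0 8.5" --pt "-4.0 7 0 0 8.5" --pt "-4.5 7 0 0 8.5" --pt "-5.0 7 0 0 8.5" --pt "-5.5 7 0 0 8.5" --pt "-6.0 7 0 0 8.5" --pt "-6.5 7 0 0 8.5" --pt "-7.0 7 0 0 8.5" --pt "-7.5 7 0 0 8.5" --pt "-8.0 7 0 0 8.5"

```text
clock: 4.42
eef_pos: [542.1, -155.2, 232.2]
tool_rot: [-1.571, 0.0, -1.571]
force: [0.0, -0.2, -0.2]
width: 84.8
```

```bash
python3 - <<'E'
from cell import ctrl
import cv2
print(ctrl.read_state()["eef_pos"],ctrl.read_state()["force"])
for n in ["scene","top"]:
    p=ctrl.get_image(n); cv2.imwrite(f"pics/{n}2.png",p["image"][:,:,::-1])
    print(ctrl.mark_of(p,"lid_edge"))
a=cv2.imread("pics/scene2.png")[60:280,200:400]; b=cv2.imread("pics/top2.png")[180:340,280:480]
cv2.imwrite("pics/c2.png",cv2.hconcat([cv2.resize(a,(400,440)),cv2.resize(b,(400,440))]))
E
```

```text
[ 542.13730003 -155.15503011  232.18236122] [ 0.01982077 -0.17684789 -0.22067454]
[{'location': [545.3, -132.4, 251.1], 'confidence': 0.95}, {'location': [396.0, 238.7, 73.9], 'confidence': 0.9}, {'location': [543.3, -26.8, -4.9], 'confidence': 0.73}, {'location': [366.1, -137.7, 73.0], 'confidence': 0.68}]
[{'location': [394.0, 239.3, 77.4], 'confidence': 0.94}, {'location': [544.7, -133.8, 251.3], 'confidence': 0.89}, {'location': [363.9, -140.6, 76.1], 'confidence': 0.77}]
```

View pics/c2.png

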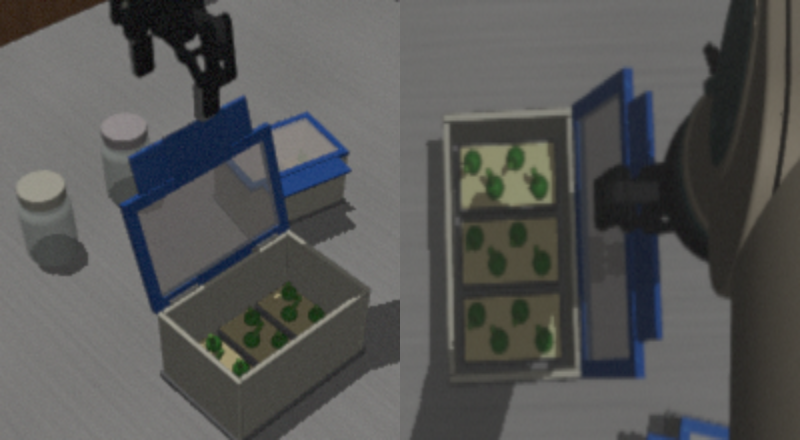

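```bash
python3 - <<'E'
from h import *
for y in (-98,-105,-112):
  for z in (232,245,255,265): print(y,z,proj(SC,[542,y,z]).round(0),proj(TOP,[542,y,z]).round(0))
print(proj(SC,[542,-131,254]),proj(TOP,[542,-131,254]))
a=cv2.imread("pics/scene2.png")[60:180,240:360]; cv2.imwrite("pics/c3.png",cv2.convertScaleAbs(cv2.resize(a,None,fx=5,fy=5,interpolation=cv2.INTER_CUBIC),alpha=2))
E
```

```text
-98 232 [[307. 140.]] [[382. 260.]]
-98 245 [[307. 135.]] [[382. 259.]]
-98 255 [[307. 130.]] [[383. 258.]]
-98 265 [[307. 126.]] [[384. 258.]]
-105 232 [[305. 139.]] [[386. 260.]]
-105 245 [[304. 133.]] [[387. 259.]]
-105 255 [[304. 128.]] [[388. 258.]]
-105 265 [[304. 124.]] [[389. 257.]]
-112 232 [[302. 137.]] [[390. 259.]]
-112 245 [[302. 131.]] [[391. 259.]]
-112 255 [[302. 127.]] [[392. 258.]]
-112 265 [[302. 122.]] [[393. 257.]]
[[295.14449613 122.46077212]] [[404.66474289 257.69474031]]
```

View pics/c3.png

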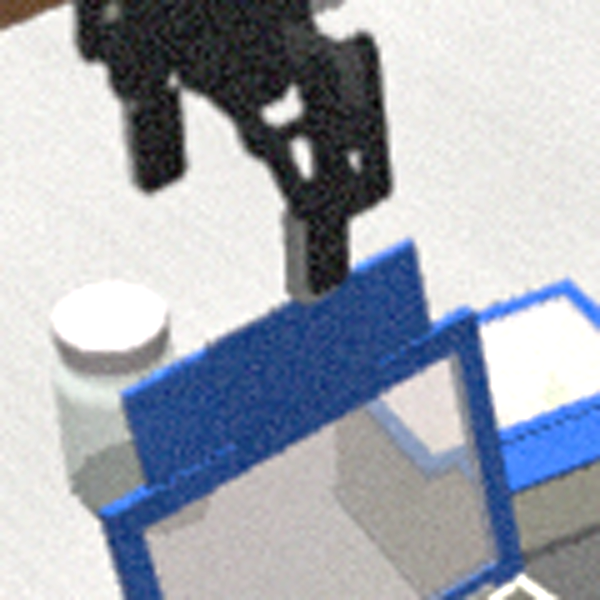

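```bash
python3 - <<'E'
from h import *
for z in (232,245,255,262,270):
  print(z,[((proj(SC,[x,y,z])[0]-[240,60])*5).round(0).tolist() for x,y in ((553,-98),(531,-98),(553,-112),(531,-112))])
b=cv2.imread("pics/top2.png")[200:320,340:460]; cv2.imwrite("pics/c4.png",cv2.convertScaleAbs(cv2.resize(b,None,fx=5,fy=5,interpolation=cv2.INTER_CUBIC),alpha=2))
w=cv2.imread("pics/wrist1.png")[270:400,80:260]; cv2.imwrite("pics/c5.png",cv2.convertScaleAbs(cv2.resize(w,None,fx=4,fy=4,interpolation=cv2.INTER_CUBIC),alpha=3))
E
```

```text
232 [[313.0, 415.0], [358.0, 389.0], [288.0, 397.0], [334.0, 372.0]]
245 [[312.0, 386.0], [357.0, 361.0], [287.0, 368.0], [333.0, 344.0]]
255 [[311.0, 364.0], [357.0, 339.0], [286.0, 346.0], [332.0, 321.0]]
262 [[310.0, 348.0], [357.0, 323.0], [285.0, 330.0], [331.0, 306.0]]
270 [[309.0, 330.0], [356.0, 305.0], [284.0, 312.0], [331.0, 287.0]]
```

View pics/c4.png

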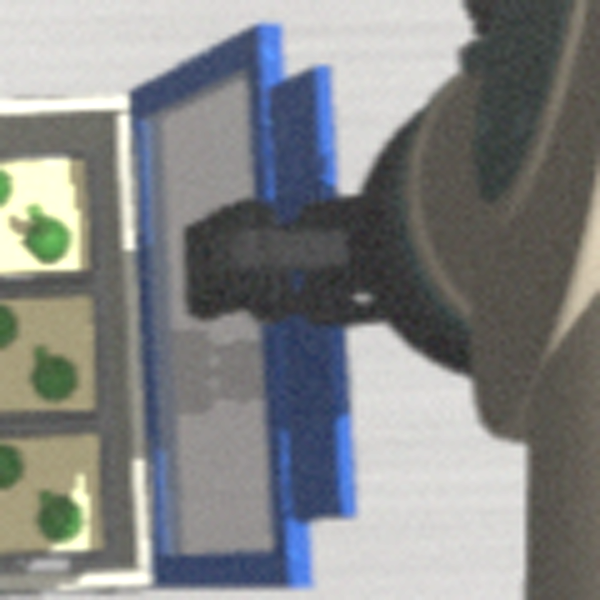

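View pics/c5.png

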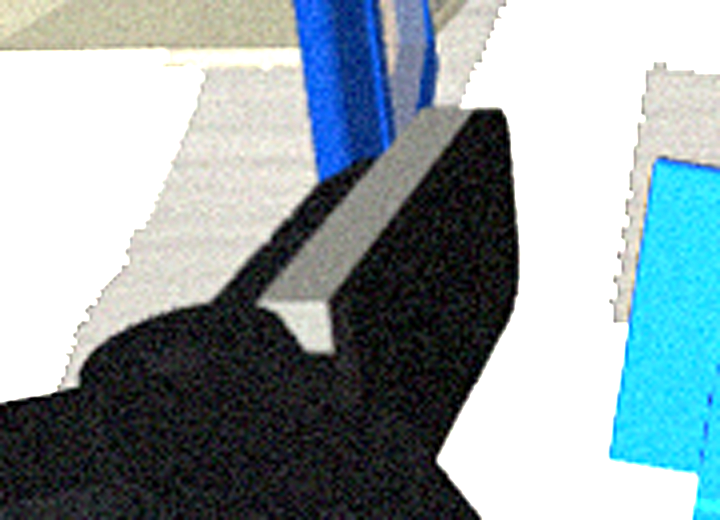

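```bash
cat >> h.py <<'E'
W=dict(f=240/np.tan(np.radians(66.55830821923378/2)),cx=317.593,cy=240.633,k1=0.01264578)
TC=np.array([[9.99999560e-01,7.45807697e-04,5.69090155e-04,0.563241903],[3.51905389e-04,2.64112975e-01,-9.64491686e-01,-170.743692],[-8.69629417e-04,9.64491462e-01,2.64112596e-01,65.4154780],[0,0,0,1]])
def wproj(Pw,tcp,rot):
    from scipy.spatial.transform import Rotation as Ro
    T=np.eye(4); T[:3,:3]=Ro.from_euler('xyz',rot).as_matrix(); T[:3,3]=tcp
    C=dict(W); C['E']=np.linalg.inv(T@TC)[:3]; return proj(C,Pw)
E
python3 - <<'E'
from h import *
M=model([541.5,-87.7,0.0105,1.843])
print(wproj(M,[541.5,-236.2,302.1],[-1.572,-.001,-1.571]).round(0).tolist())
print(wproj([[478,-348,100],[612,-323,100]],[541.5,-236.2,302.1],[-1.572,-.001,-1.571]).round(0).tolist())
E
```

```text
[[182.0, 288.0], [161.0, 114.0], [35.0, 114.0], [72.0, 289.0], [171.0, 344.0], [161.0, 348.0], [130.0, 131.0], [138.0, 101.0], [179.0, 343.0], [171.0, 347.0], [142.0, 131.0], [148.0, 101.0], [168.0, 321.0], [143.0, 133.0]]
[[421.0, 264.0], [406.0, 135.0]]
```

The finger passed over the lid: its open tips sit well above the nominal TCP (tip seen at about z = 280 with TCP z = 232). I'm backing off and looking at the finger geometry both closed and open.

>>> apply_moves --pt "0 -5 0 0 8.5" --pt "5 -5 0 0 8.5" --pt "8 -5 0 0 0" --pt "8 -5 0 0 0" --pt "8 -5 0 0 0" --pt "8 -5 0 0 0" --pt "8 -5 0 0 0" --pt "8 -5 0 0 0"

```text
clock: 5.62
eef_pos: [542.3, -234.9, 282.3]
tool_rot: [-1.571, 0.0, -1.57]
force: [0.0, -0.1, -0.2]
width: -0.1
```

```bash
python3 - <<'E'
from cell import ctrl
import cv2
s=ctrl.read_state();print(s["eef_pos"],s["tool_rot"],s["width"])
for n in ["scene","wrist"]:
    p=ctrl.get_image(n); cv2.imwrite(f"pics/{n}3.png",p["image"][:,:,::-1])
a=cv2.imread("pics/scene3.png")[0:150,190:340]; cv2.imwrite("pics/c6.png",cv2.convertScaleAbs(cv2.resize(a,None,fx=4,fy=4,interpolation=cv2.INTER_CUBIC),alpha=2))
w=cv2.imread("pics/wrist3.png")[210:480,140:500]; cv2.imwrite("pics/c7.png",cv2.convertScaleAbs(cv2.resize(w,None,fx=2.2,fy=2.2,interpolation=cv2.INTER_CUBIC),alpha=3))
from h import *
e=s["eef_pos"]
for dz in (0,13,20,30,40): print(dz,[((proj(SC,e+[x,y,dz])[0]-[190,0])*4).round(0).tolist() for x,y in ((11,14),(-11,14),(11,-14))])
E
```

```text
[ 542.2743642  -234.94900717  282.30693962] [-1.57063298e+00  1.05593337e-04 -1.57012054e+00] -0.1352110353928445
0 [[277.0, 364.0], [315.0, 346.0], [242.0, 339.0]]
13 [[275.0, 339.0], [312.0, 322.0], [239.0, 315.0]]
20 [[273.0, 326.0], [311.0, 309.0], [237.0, 302.0]]
30 [[271.0, 307.0], [309.0, 289.0], [235.0, 283.0]]
40 [[269.0, 287.0], [307.0, 270.0], [232.0, 263.0]]
```

View pics/c6.png

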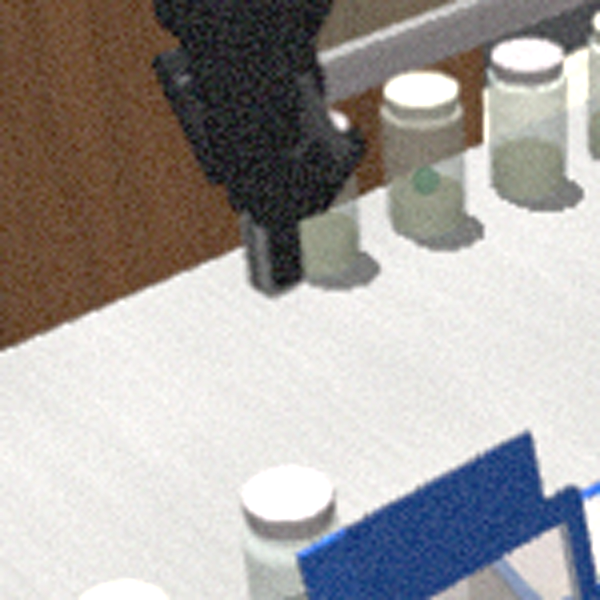

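View pics/c7.png

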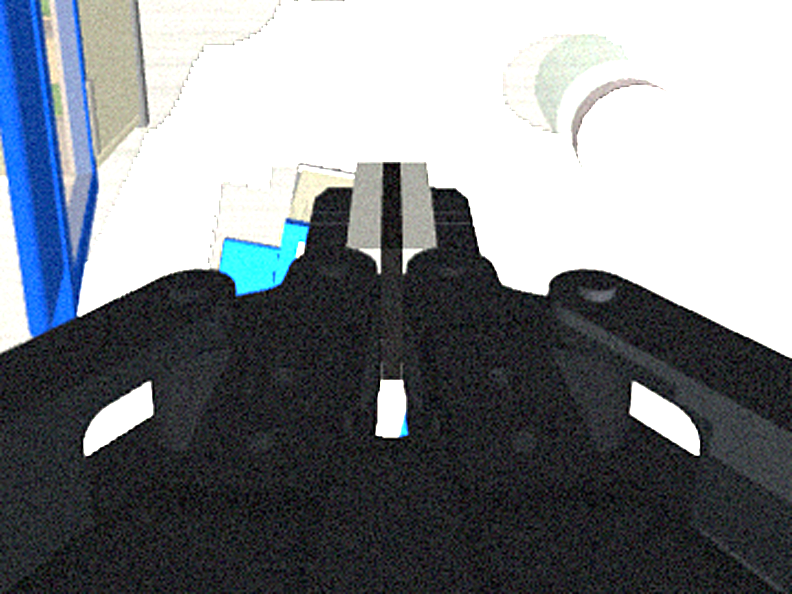

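Seen from two cameras, the fingers really end about 36 mm above the reported TCP when closed and about 48 mm when open. That's why the first pass cleared the lid. I'll use closed fingers and allow for that offset.

>>> apply_moves --pt "0 4.5 0 0 0" --pt "0 9 0 0 0" --pt "-3 9 0 0 0" --pt "-6 9 0 0 0" --pt "-7.5 9 0 0 0" --pt "-8 9 0 0 0" --pt "-8.5 9 0 0 0" --pt "-9 9 0 0 0" --pt "-9.5 9 0 0 0" --pt "-10 9 0 0 0" --pt "-10.5 9 0 0 0" --pt "-11 9 0 0 0" --pt "-11.5 9 0 0 0" --pt "-12 9 0 0 0" --pt "-12 9 0 0 0"

```text
clock: 7.6
eef_pos: [542.2, -114.7, 192.7]
tool_rot: [-1.571, 0.0, -1.57]
force: [-1.9, -0.4, 4.0]
width: -0.2
```

```bash
cat > look.py <<'E'
from cell import ctrl
import cv2,sys
from h import *
n=sys.argv[1]
s=ctrl.read_state();print(s["clock"],s["eef_pos"],s["force"])
p=ctrl.get_image("scene"); cv2.imwrite(f"pics/scene{n}.png",p["image"][:,:,::-1])
print([(d["location"],d["confidence"]) for d in ctrl.mark_of(p,"lid_edge")])
a=cv2.imread(f"pics/scene{n}.png")[60:260,230:430]; cv2.imwrite(f"pics/z{n}.png",cv2.convertScaleAbs(cv2.resize(a,None,fx=3,fy=3,interpolation=cv2.INTER_CUBIC),alpha=1.8))
E
python3 look.py 4
```

```text
7.6 [ 542.15291921 -114.65289975  192.69342102] [-1.93297969 -0.43375377  4.02927879]
[([393.7, 239.6, 74.2], 0.65), ([365.1, -136.9, 73.6], 0.59), ([542.8, -93.4, 256.6], 0.58)]
```

View pics/z4.png

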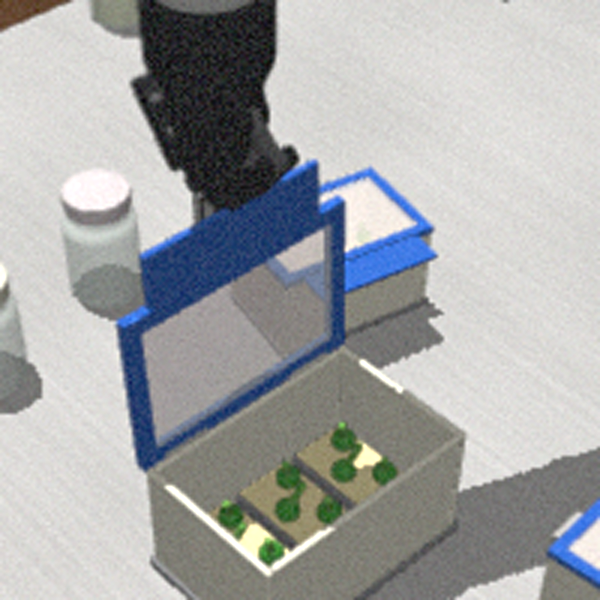

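The lid follows the finger: its edge is at y ≈ -93, close to upright. Next is the push past upright.

>>> apply_moves --pt "-0.5 -0.4 0 0 0" --pt "-1 -0.8 0 0 0" --pt "-1.5 -0.8 0 0 0" --pt "-2 -0.8 0 0 0" --pt "-2.5 -0.8 0 0 0" --pt "-3 -0.8 0 0 0" --pt "-3.3 -0.8 0 0 0" --pt "-3.3 -0.8 0 0 0"

```text
clock: 8.7
eef_pos: [542.2, -82.0, 200.2]
tool_rot: [-1.571, 0.0, -1.57]
force: [0.2, -0.4, -0.1]
width: -0.6
```

```bash
python3 look.py 5
```

```text
8.7 [542.16902342 -81.98317377 200.20742438] [ 0.1632083  -0.43557269 -0.13048201]
[([365.5, -137.2, 72.9], 0.84), ([544.9, -54.6, 253.2], 0.6), ([394.4, 241.1, 73.9], 0.57)]
```

View pics/z5.png

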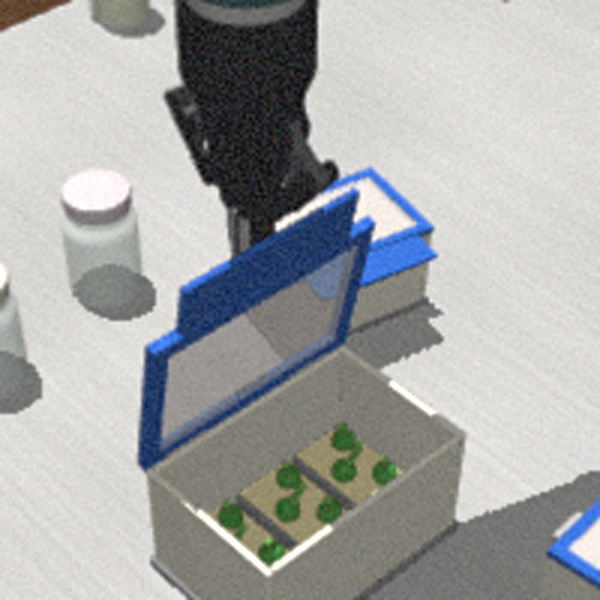

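>>> apply_moves --pt "0 -4 0 0 0" --pt "0 -6 0 0 0" --pt "-4 -6 0 0 0" --pt "-8 -6 0 0 0" --pt "-11 -5 0 0 0" --pt "-11 -1 0 0 0" --pt "-11 2 0 0 0" --pt "-11 2 0 0 0"

```text
clock: 9.8
eef_pos: [540.4, 27.2, 178.4]
tool_rot: [-1.576, -0.001, -1.571]
force: [-0.6, -0.5, 0.7]
width: -0.2
```

```bash
python3 look.py 6
```

```text
9.8 [540.35161258  27.20081885 178.43198238] [-0.55580423 -0.46782846  0.72181595]
[([397.6, 241.6, 73.0], 0.93), ([542.9, -42.5, 254.1], 0.82)]
```

View pics/z6.png

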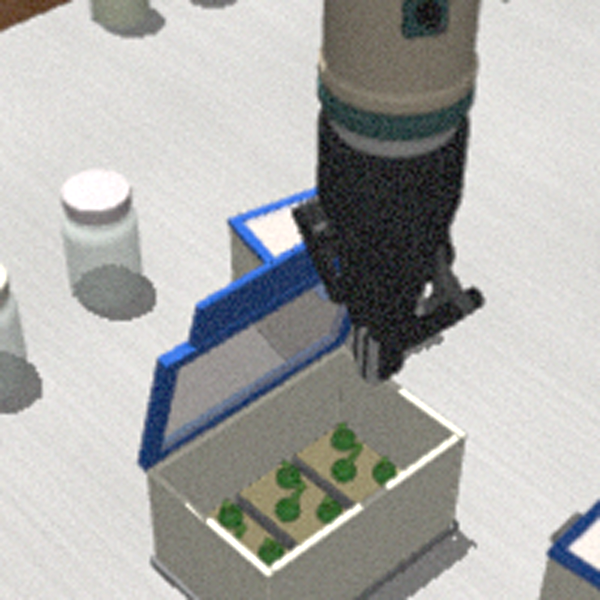

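>>> apply_moves --pt "0 0.8 0 0 0" --pt "0 0.8 0 0 0" --pt "0 0.8 0 0 0" --pt "0 0.8 0 0 0" --pt "0 0.8 0 0 0" --pt "0 0.8 0 0 0" --pt "0 0.8 0 0 0" --pt "0 0.8 0 0 0" --pt "0 0.8 0 0 0" --pt "0 0.8 0 0 0"

```text
clock: 11.15
eef_pos: [542.2, 27.5, 172.2]
tool_rot: [-1.571, -0.0, -1.571]
force: [0.6, -0.3, 0.2]
width: -0.3
```

```bash
python3 look.py 7
```

```text
11.15 [542.16244702  27.47480489 172.21819434] [ 0.56399677 -0.26667465  0.22406158]
[([398.1, 237.4, 72.4], 0.83), ([543.8, -14.3, 239.7], 0.6)]
```

View pics/z7.png

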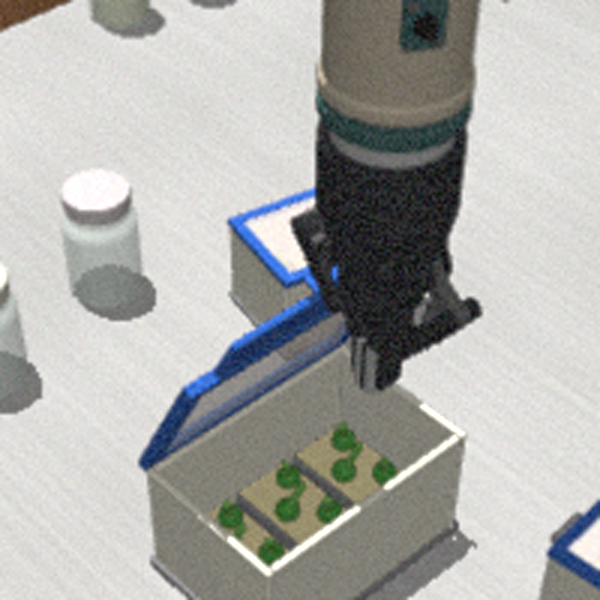

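>>> apply_moves --pt "0 0 0 0 0" --pt "0 0 0 0 0" --pt "0 0 0 0 0" --pt "0 0 0 0 0" --pt "0 0 0 0 0" --pt "0 0 0 0 0" --pt "0 0 0 0 0"

```text
clock: 12.12
eef_pos: [542.1, 27.7, 172.2]
tool_rot: [-1.571, 0.0, -1.571]
force: [0.4, 0.9, -0.7]
width: -0.0
```

```bash
python3 look.py 8
```

```text
12.125 [542.14137001  27.65141347 172.19995073] [ 0.44273328  0.88227685 -0.65369119]
[([544.6, 14.5, 220.2], 0.81), ([394.7, 239.1, 76.8], 0.57), ([545.3, -88.3, 102.4], 0.26)]
```

View pics/z8.png

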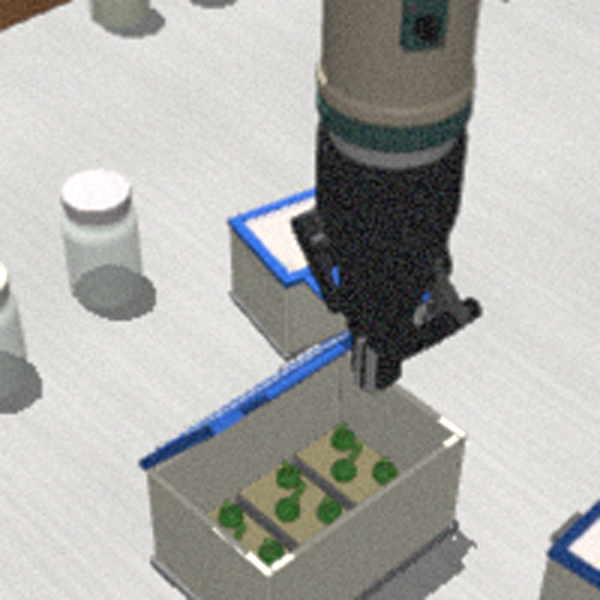

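The lid is caught: its edge is at (14.5, 220), angle about 0.88, with +0.9 N on the finger. I'm lowering it along the arc.

>>> apply_moves --pt "0 0 0 0 0" --pt "0 0 0 0 0" --pt "-0.24 0.24 0 0 0" --pt "-0.48 0.48 0 0 0" --pt "-0.77 0.75 0 0 0" --pt "-1.07 1.02 0 0 0" --pt "-1.35 1.3 0 0 0" --pt "-1.63 1.6 0 0 0" --pt "-1.9 1.9 0 0 0" --pt "-2.16 2.2 0 0 0" --pt "-2.41 2.5 0 0 0" --pt "-2.66 2.82 0 0 0" --pt "-2.9 3.15 0 0 0" --pt "-3.13 3.47 0 0 0" --pt "-3.35 3.8 0 0 0" --pt "-3.56 4.14 0 0 0" --pt "-3.76 4.48 0 0 0" --pt "-3.96 4.83 0 0 0"

```text
clock: 14.48
eef_pos: [542.0, 67.2, 123.6]
tool_rot: [-1.571, -0.0, -1.571]
force: [-0.3, 1.4, 1.2]
width: -0.2
```

```bash
python3 look.py 9
```

```text
14.475 [542.02516988  67.16519167 123.5981079 ] [-0.29878371  1.43422508  1.22751311]
[([365.9, -140.1, 73.2], 0.73), ([396.3, 238.4, 73.9], 0.69), ([543.5, 52.2, 175.4], 0.65)]
```

View pics/z9.png

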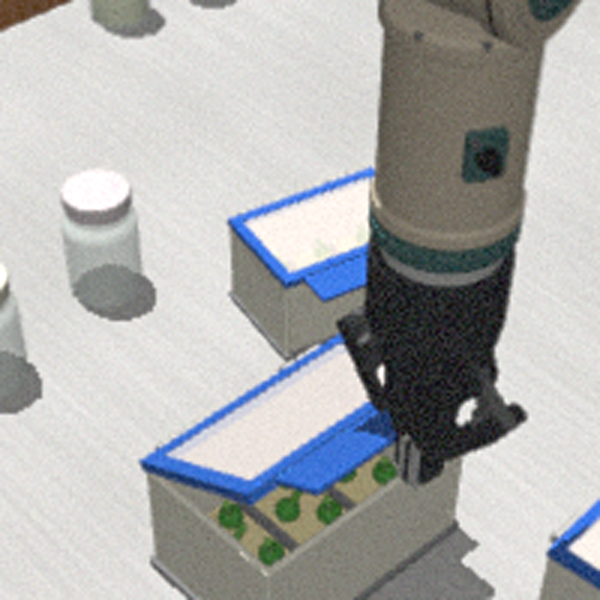

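>>> apply_moves --pt "0 0.3 0 0 0" --pt "0 0.6 0 0 0" --pt "-0.19 0.93 0 0 0" --pt "-0.37 1.26 0 0 0" --pt "-0.54 1.6 0 0 0" --pt "-0.7 1.94 0 0 0" --pt "-0.85 2.28 0 0 0" --pt "-0.99 2.64 0 0 0" --pt "-1.12 3.0 0 0 0" --pt "-1.25 3.36 0 0 0" --pt "-1.36 3.74 0 0 0" --pt "-1.46 4.1 0 0 0"

```text
clock: 16.08
eef_pos: [541.9, 82.1, 82.6]
tool_rot: [-1.571, 0.0, -1.571]
force: [-2.3, 4.2, 0.2]
width: -0.3
```

```bash
python3 look.py 10; python3 - <<'E'
from h import *
for th in (.15,.2,.25,.3): print(th,((proj(SC,model([541.5,-87.7,.0105,th]))[[4,5,6,7,8,9,10,11]]-[230,60])*3).round(0).tolist())
E
```

```text
16.075 [541.85682033  82.14141352  82.6157239 ] [-2.30186545  4.23830626  0.21372632]
[([544.9, 71.5, 129.7], 0.85), ([393.8, 239.1, 72.8], 0.74), ([366.5, -134.8, 72.8], 0.65)]
0.15 [[468.0, 412.0], [493.0, 453.0], [335.0, 570.0], [265.0, 555.0], [468.0, 405.0], [493.0, 446.0], [334.0, 562.0], [264.0, 548.0]]
0.2 [[467.0, 405.0], [493.0, 443.0], [334.0, 560.0], [264.0, 548.0], [467.0, 397.0], [493.0, 436.0], [332.0, 552.0], [262.0, 541.0]]
0.25 [[467.0, 397.0], [492.0, 433.0], [332.0, 550.0], [262.0, 541.0], [466.0, 390.0], [491.0, 426.0], [330.0, 542.0], [261.0, 533.0]]
0.3 [[466.0, 390.0], [491.0, 423.0], [330.0, 539.0], [260.0, 533.0], [465.0, 382.0], [490.0, 415.0], [328.0, 531.0], [258.0, 525.0]]
```

View pics/z10.png

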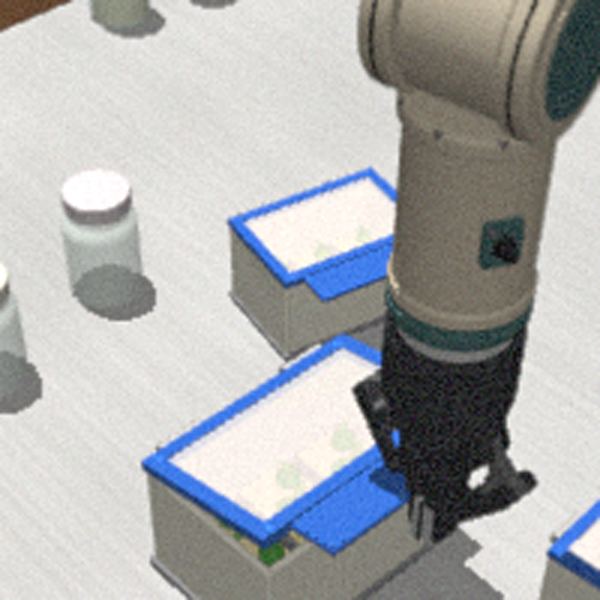

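>>> apply_moves --pt "-0.04 0.2 0 0 0" --pt "-0.08 0.4 0 0 0" --pt "-0.11 0.6 0 0 0" --pt "-0.14 0.8 0 0 0" --pt "-0.17 0.95 0 0 0" --pt "-0.2 1.1 0 0 0"

```text
clock: 16.92
eef_pos: [541.8, 84.2, 71.8]
tool_rot: [-1.571, 0.0, -1.571]
force: [-2.2, 4.1, 0.0]
width: 0.3
```

```bash
python3 look.py 11; python3 - <<'E'
from h import *
for th in (.0,.05,.1,.15,.2): print(th,((proj(SC,model([541.5,-87.7,.0105,th]))[[4,5,6,7,8,9,10,11]]-[230,60])*3).round(0).tolist())
E
```

```text
16.925 [541.82732571  84.190637    71.78250057] [-2.20446812  4.10263988  0.01371213]
[([397.2, 237.2, 73.4], 0.91), ([541.0, 73.0, 120.5], 0.87), ([364.1, -135.5, 73.9], 0.66), ([479.3, -347.2, -1.8], 0.31)]
0.0 [[466.0, 432.0], [491.0, 480.0], [336.0, 596.0], [267.0, 575.0], [467.0, 425.0], [492.0, 473.0], [336.0, 590.0], [267.0, 569.0]]
0.05 [[467.0, 425.0], [492.0, 471.0], [336.0, 588.0], [267.0, 569.0], [468.0, 419.0], [493.0, 465.0], [336.0, 581.0], [266.0, 562.0]]
0.1 [[468.0, 419.0], [493.0, 462.0], [336.0, 579.0], [266.0, 562.0], [468.0, 412.0], [493.0, 455.0], [335.0, 572.0], [265.0, 555.0]]
0.15 [[468.0, 412.0], [493.0, 453.0], [335.0, 570.0], [265.0, 555.0], [468.0, 405.0], [493.0, 446.0], [334.0, 562.0], [264.0, 548.0]]
0.2 [[467.0, 405.0], [493.0, 443.0], [334.0, 560.0], [264.0, 548.0], [467.0, 397.0], [493.0, 436.0], [332.0, 552.0], [262.0, 541.0]]
```

View pics/z11.png

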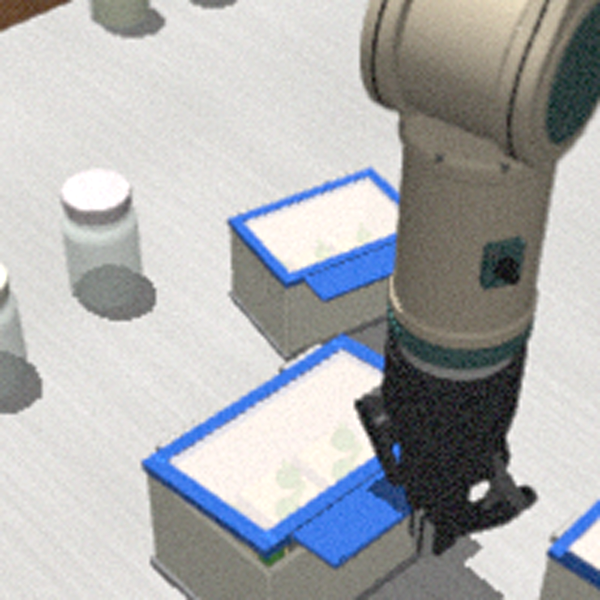

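>>> apply_moves --pt "-0.02 0.12 0 0 0" --pt "-0.04 0.24 0 0 0" --pt "-0.055 0.36 0 0 0" --pt "-0.07 0.48 0 0 0" --pt "-0.08 0.6 0 0 0" --pt "-0.09 0.72 0 0 0" --pt "-0.1 0.84 0 0 0" --pt "-0.11 0.95 0 0 0" --pt "-0.11 0.95 0 0 0"

```text
clock: 18.15
eef_pos: [541.8, 85.4, 62.2]
tool_rot: [-1.572, 0.001, -1.57]
force: [-2.2, 6.0, -1.2]
width: -0.0
```

```bash
python3 look.py 12
```

```text
18.15 [541.78643977  85.39155518  62.18427476] [-2.24364265  5.97915636 -1.20582773]
[([542.0, 73.3, 109.6], 0.84), ([362.8, -137.0, 73.8], 0.82), ([393.4, 238.3, 75.3], 0.62)]
```

View pics/z12.png

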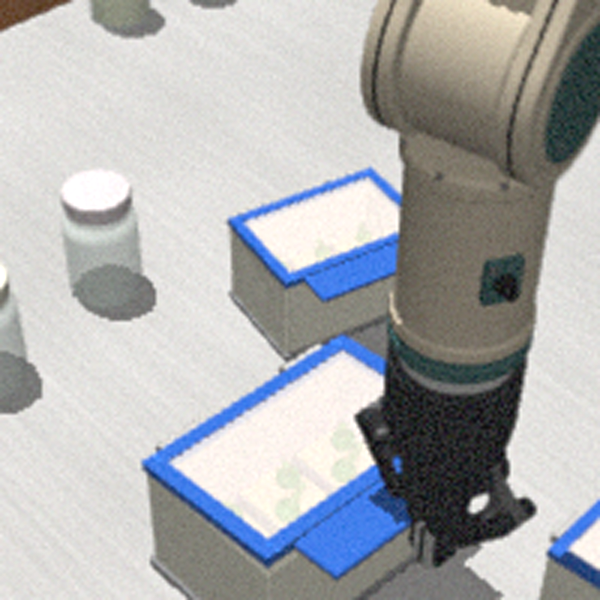

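>>> apply_moves --pt "0 0 0 0 0" --pt "0 0.1 0 0 0" --pt "-0.01 0.2 0 0 0" --pt "-0.02 0.3 0 0 0" --pt "-0.02 0.4 0 0 0" --pt "-0.03 0.5 0 0 0" --pt "-0.03 0.6 0 0 0" --pt "-0.03 0.7 0 0 0" --pt "-0.04 0.8 0 0 0"

```text
clock: 19.38
eef_pos: [541.7, 86.0, 54.2]
tool_rot: [-1.572, 0.001, -1.57]
force: [-2.7, 5.7, -1.2]
width: -0.4
```

```bash
python3 look.py 13
```

```text
19.375 [541.74834932  85.98193195  54.22064187] [-2.730415    5.72211771 -1.16052162]
[([397.2, 239.1, 75.3], 0.91), ([543.5, 73.4, 104.5], 0.65), ([368.9, -138.4, 75.7], 0.61)]
```

View pics/z13.png

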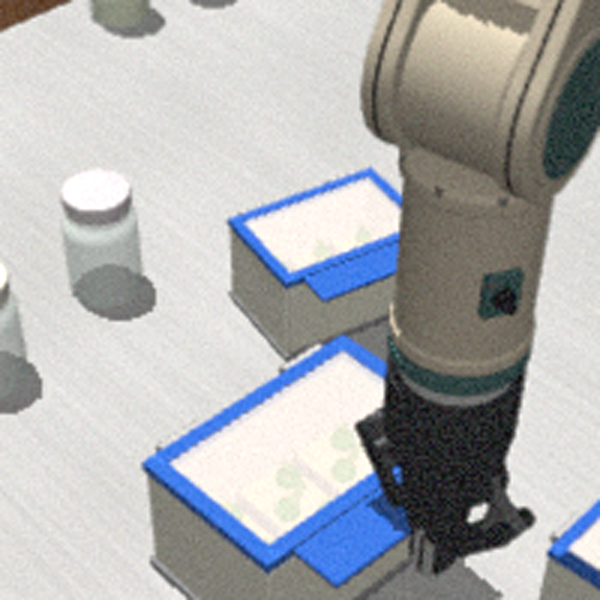

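>>> apply_moves --pt "0 0.1 0 0 0" --pt "-0.01 0.2 0 0 0" --pt "-0.01 0.3 0 0 0" --pt "-0.01 0.4 0 0 0" --pt "-0.02 0.5 0 0 0" --pt "-0.02 0.6 0 0 0" --pt "-0.02 0.7 0 0 0" --pt "-0.02 0.8 0 0 0" --pt "-0.02 0.9 0 0 0" --pt "-0.02 1.0 0 0 0"

```text
clock: 20.72
eef_pos: [543.4, 86.3, 45.1]
tool_rot: [-1.568, 0.001, -1.57]
force: [-1.5, 4.8, 4.5]
width: -0.2
```

```bash
python3 look.py 14
```

```text
20.725 [543.43960032  86.31253413  45.13682033] [-1.50165239  4.79742535  4.45905384]
[([365.6, -137.9, 74.0], 0.93), ([543.7, 72.7, 99.2], 0.67), ([393.2, 239.2, 75.9], 0.62), ([544.4, -87.6, 102.6], 0.53)]
```

View pics/z14.png

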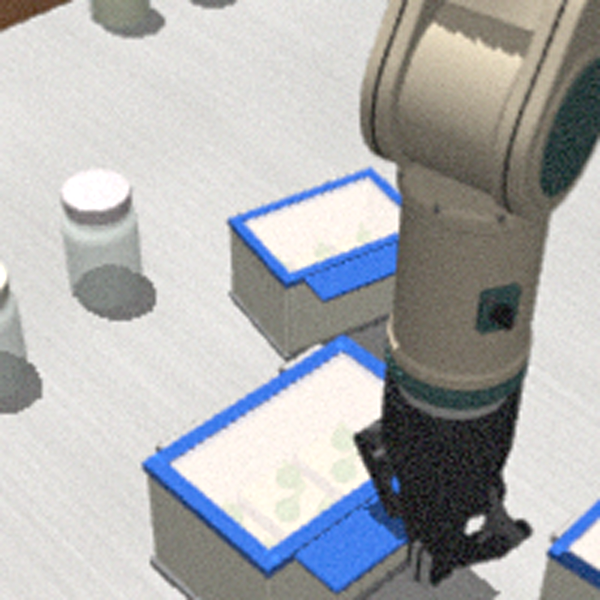

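The vertical force reversed to +4.5 N, so the finger is now slipping down past a lid that has seated. The edge mark at z = 99 agrees. I'm withdrawing outwards, then up.

>>> apply_moves --pt "-0.3 0 0 0 0" --pt "-1 0 0 0 0" --pt "-2.5 0 0 0 0" --pt "-5 0 0 0 0" --pt "-7 0 0 0 0" --pt "-7 -4 0 0 0" --pt "-7 -9 0 0 0" --pt "-7 -14 0 0 0" --pt "-7 -14 0 0 0" --pt "-7 -14 0 0 0"

```text
clock: 22.08
eef_pos: [541.7, 155.8, 184.1]
tool_rot: [-1.571, -0.0, -1.57]
force: [-0.4, 0.6, -0.8]
width: -0.1
```

```bash
python3 look.py 15; python3 - <<'E'
from cell import ctrl
p=ctrl.get_image("scene")
for q in ["jar_a","amber","beaker"]: print(q,[(d["location"],d["confidence"]) for d in ctrl.mark_of(p,q)])
s=ctrl.read_state(); print(s["eef_pos"],abs(s["qd"]).max())
E
```

```text
22.075 [541.65201985 155.81459458 184.10535113] [-0.40625549  0.64251332 -0.83318488]
[([394.5, 240.1, 72.3], 0.85), ([365.5, -137.4, 73.8], 0.77), ([544.7, 73.5, 97.3], 0.69)]
jar_a [([613.3, -327.3, 2.6], 0.81), ([475.2, -346.3, -0.6], 0.69)]
amber [([806.9, 66.6, 1.5], 0.81)]
beaker [([490.5, 348.8, -5.2], 0.73)]
[541.64458509 155.21601362 183.39070902] 0.005685975215095565
```

View pics/z15.png

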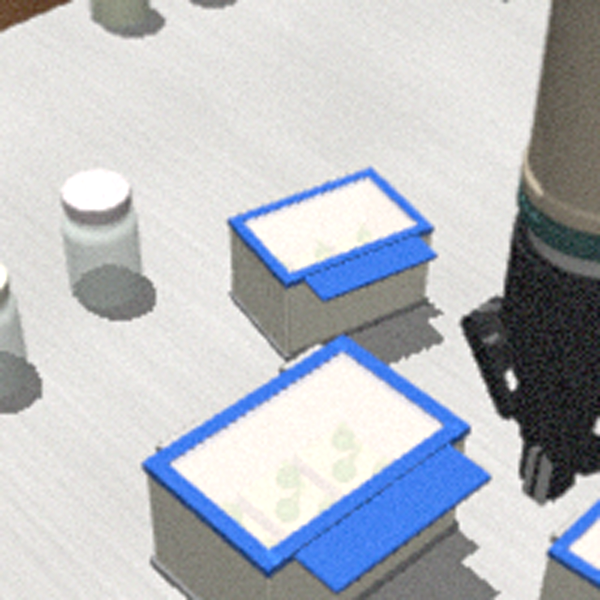

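The lid is shut: the lip corner is at (336, 590) in the crop, which matches angle 0, and the edge mark is at z ≈ 97–99. The arm is clear and the bystanders haven't moved, so I'm handing in.

```bash
python3 -c "
from cell import ctrl
print(ctrl.finish_job())"
```

```text
the job is handed in; nothing more can be done
None
```

The lid is fully shut and the job is handed in; no verdict is reported back. I tipped the lid past upright from behind with closed fingertips and moved over to the front. I caught it from underneath at about 0.88 rad on the back of a finger, then lowered it along its arc until it was down.

**Final checks**
- **Lid:** the last picture matches a lid angle of 0, with the edge mark at z ≈ 97–99 mm against 100 mm expected. The lid stayed on the finger the whole way down, at about 0.05 to 0.1 rad/s near the end.
- **Forces:** the highest tool force I read was about 6 N sideways. I only read it at the end of each move, so brief peaks in between could have been higher.
- **Bystanders:** the jars, bottle and beaker were found within about 5 mm of their starting marks, which is within the measuring noise.
- **Arm:** it was clear of everything, and about 22 s of the 61 s had been used.

**Disagreements**
- **Finger length:** in the pictures the fingers end about 36 mm above the reported TCP when closed and about 48 mm when open. Because of this, my first push passed over the lid without touching it. I corrected for the offset after that.
- **Lid angle near shut:** the network's readings ran about 0.03 rad lower than my corner readings.

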